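Fish the push stick out of the saw's dust tray

ROBOT

A 7-joint arm with a two-finger parallel gripper is mounted at the origin on the work surface. World frame = base frame: x ahead of the robot, y to its left, z up, the work surface at z = 0. Lengths are in m, angles in rad, forces in N, time in s.
With the tool pointing down it reaches from about 0.4 to 0.85 m from the base axis. Payload 6.9 kg.
Tool frame: the origin (TCP) lies between the finger pads; the fingertips stand arm.tips_ahead ahead of it and the grasp point (between the pads) is the TCP (arm.tips_ahead is the distance from the TCP to the fingertips, in m); x points along the fingers, z is the direction in which the jaws open and shut, and the axes are right-handed (so a half turn about x gives the same grasp; the last joint's range is limited). The gripper opens to 85 mm and grips with 20 to 120 N. Pads are 22 mm wide; open, the fingers measure 114 mm over their backs; the gripper's body (76 mm by 85 mm) begins 54 mm behind the grasp point. The pads swing forward as they close: fully open they stand 13 mm farther back than shut.
Start: joints at [-1.163, 0.507, -0.238, 1.5, 0.126, 1.149, -0.155], TCP at [0.186, 0.597, 0.25] pointing down, gripper open.
Joint ranges: [-3.08, 3.08], [-0.24, 2.05], [-1.43, 1.35], [0, 2.5], [-1.52, 4.66], [0.17, 1.96], [-2.89, 2.89]. Speed limits (rad/s): [2.39, 2.39, 3.14, 3.14, 3.14, 3.14, 3.14].

INTERFACE

Orientations are given as a unit quaternion [w, x, y, z].
In Python, from workcell import monitor, imaging, job, arm gives the robot as it stands.
- The arm moves only by the tool step_arm, never from a script. Its argument "steps" is a list of rows, each an object with "dp": the shift along the world's x, y, z in mm, a list of three; "spin": the turn about the world's z in rad. In form: [{"dp": [dx, dy, dz], "spin": spin}, ...]. A call has 1 to 12 rows; each row is the pose to reach, as a shift and turn from the pose commanded when the call began; what a row does not reach only later rows make up. A row lasts 1/10 s, in which the tool goes at most 50 mm and 8.59 degrees, less where a joint would pass 70% of its speed; a pose out of reach is approached as far as the arm can. A call with a gripper value outside its range is refused whole. "fingers" is the finger opening in mm, from 0 to 85.4, set as the call begins (left out, the last holds). The fingers move at their own pace and stop on an object; "force" is the grip in N (left out, the last holds). Time passes only in rows, so rows that repeat a pose let the fingers close. It gives the time, the measured TCP pose, the force and the opening at its end, in the units of the state.
- monitor.read_state(): the state, without advancing time (a new reading comes with each control period).
- imaging.snapshot(name): name is "scene" or "top"; returns a dict with "frame" (420x560x3 uint8, blue, green, red), "mtx" (3x3 intrinsics, pixels), "k1" (the pictures are not rectified: a ray, as slopes to the right and down, at radius r is drawn at 1 + k1 r^2 times it, then the intrinsics apply), "rvec" (rotation vector, rad) and "tvec" (3), from world to camera coordinates, as OpenCV has them. Camera axes: x right, y down, z forward; pixel columns grow to the right and rows downward; lengths in m; the calibration is good to about 2 mm. A picture is of the moment at which its call begins. There is no depth.
- job.finish_job(): hands the job in, once; it reports no verdict.
Trained networks look in a picture, given as the dict that the camera call returned (one of the last four; its "shot" number tells which), for a name from the list of things; names that differ only in an ending like _2 or _b are one class to them, and where a whole thing is asked for, a point or a joint stands for the part that bears it (a point fixed in the world has none). Each returns a list of dicts, best first, with "p" (0 to 1); they miss things now and then, are a little off and sometimes report something else, mostly with a low value. They report only what shows in the picture. A call takes as long as a camera call.
- imaging.regions_of(picture, query): "region" (420x560 bool, what is visible of it) and "at" ([row, column] in pixels, amid what is visible of it).
The state is a dict: "time_s": time; "joint_pos": joint angles; "joint_vel": joint speeds; "effort": joint torques, N m; "ee_pos": TCP position; "tool_rot": TCP orientation; "contact_force": force on the tool from outside, world axes, zero at the start; "moment": the same for the moment, N m; "grip_width": opening from 0.0 (shut) to 1.0 (fully open).
Only numpy, scipy, OpenCV 4.12 (cv2) and the standard library are available. Lean on these libraries where they do the work, as an engineer would, in place of code of your own. Each camera call takes 0.05 s, during which the arm holds its last target. There are 200 camera calls.

TASK

The wooden push stick has slid into the panel saw's dust tray and lies under its cover plate, longer than the opening. Without forcing it against the tray, slide it along, tilt it and draw it out through the opening, then finish while still holding it in the gripper, level and a good hand's breadth (about 100 mm) or more above the cover. Do not knock away the things lying on the cover and on the bench.

Things in the scene. Friction and masses are not known exactly. Their poses are not given: they have to be found in the camera images.
- tray: Fixed dust tray: closed sheet-metal box 420 (its x) x 190 (y) x 60 mm high; walls 5, floor 4 mm. Aluminium cover plate: underside 56, top 60 mm above the bench. Its only opening, 175 (x) x 140 mm (y), is centred on the tray. Inside 410 x 180 x 52 mm high. A black spout, 54 mm across, sticks out 55 mm from the -x end. Origin: centre of the underside, on the bench; z up.
- stick: Push stick: straight wooden bar 270 (its x) x 22 (y) x 18 mm thick (z), about 100 g; round its middle a black rubber sleeve 70 x 26 x 20 mm (underside flush), the place to grip. Lies flat on the tray's floor, roughly along the tray's x, both ends hidden under the cover. Origin: centre of the underside, under the middle of the sleeve; z up.
- fork_end (a point): Middle of the push stick's forked end face, +135 mm along its x, 9 mm above its underside (fork: notch 8 mm wide, 22 mm deep).
- plain_end (a point): Middle of the push stick's plain end face, -135 mm along its x, 9 mm above its underside.
- knob: Black star knob on a steel boss, 48 mm across, 26 mm high, standing loose on one end of the cover plate, some 155 mm from the tray's middle; leave it there. Origin: centre of its underside.
- offcut: Small wood offcut 50 x 36 x 22 mm lying loose on the other end of the cover plate (which end has which differs), some 155 mm from the tray's middle; leave it there. Origin: centre of its underside.
- glue: Glue bottle, 60 mm across, 150 mm high, standing on the bench to the robot's right; leave it. Origin: centre of its underside.
- square: Try square lying on the bench to the robot's left: dark wood stock 130 x 30 x 20 mm along its x, steel blade 30 mm wide reaching 215 mm along +y from the stock; leave it. Origin: centre of the stock's underside.

How it is judged:
By the outcome, as a careful person would: the job done as asked, in the order asked, and still so for the second after the job is handed in, while the arm keeps its last pose, push and grip.
It also fails if it takes over 43 s, if anything falls off the work surface, if the arm or the gripper's body presses on something with over 40 N, if the wrist force passes 120 N, or if a joint passes its speed limit or range.

## Working session

There is one attempt and no reset: what is moved stays moved. The work goes in short steps, Python scripts to look and compute and a tool call to move; the robot and the scene stay as the last step left them, time stands still between calls to the robot, and variables do not carry over. Pictures are saved under pics/ and viewed, about 8 in all and at most 12, crops included, and the job is handed in when it is done.

Besides the shell and the picture viewer there is one more tool, called as name(argument=value, ...), one argument or row to a line, values as JSON. step_arm: Moves the arm, as the interface text tells. Its arguments: {"type":"object","properties":{"steps":{"type":"array"},"fingers":{"type":"number"},"force":{"type":"number"}},"required":["steps"]}

```bash
mkdir -p pics; ls
cat > h.py <<'E'
import numpy as np, cv2
from workcell import monitor, imaging, job, arm
def ray(s,px):  # px (col,row)
    K=s["mtx"]; d=np.array([(px[0]-K[0][2])/K[0][0],(px[1]-K[1][2])/K[1][1]])
    u=d.copy()
    for _ in range(30): u=d/(1+s["k1"]*(u@u))
    R=cv2.Rodrigues(np.array(s["rvec"],float))[0]; t=np.array(s["tvec"],float).ravel()
    return -R.T@t, R.T@np.array([u[0],u[1],1])
def at_z(s,px,z):
    c,d=ray(s,px); return c+d*(z-c[2])/d[2]
def proj(s,P):
    dist=np.array([s["k1"],0,0,0,0.])
    return cv2.projectPoints(np.array(P,float).reshape(-1,1,3),np.array(s["rvec"],float),np.array(s["tvec"],float),np.array(s["mtx"],float),dist)[0].reshape(-1,2)
E
python3 - <<'E'
from h import *
print(arm.tips_ahead, monitor.read_state())
for n in ["scene","top"]:
    s=imaging.snapshot(n); cv2.imwrite(f"pics/{n}0.png",s["frame"]); print(n,s["mtx"],s["k1"],ray(s,(280,210)))
    for q in ["tray","stick","knob","offcut","glue","square"]:
        for r in imaging.regions_of(s,q)[:2]:
            z={"tray":.06,"stick":.02,"knob":.08,"offcut":.08,"glue":.075,"square":.01}[q]
            m=r["region"]; b=cv2.minAreaRect(np.argwhere(m)[:,::-1].astype(np.float32))
            print(q,r["p"],r["at"],m.sum(),[np.round(at_z(s,p,z),3)[:2].tolist() for p in cv2.boxPoints(b)],np.round(at_z(s,r["at"][::-1],z),3))
E
```

```text
pics
0.019 {'time_s': 0.0, 'joint_pos': array([-1.16348738,  0.50834265, -0.2374947 ,  1.50114872,  0.1256987 ,
        1.14892124, -0.15479714]), 'joint_vel': array([ 9.46319217e-05, -1.86377828e-04, -2.21696967e-03, -5.53088937e-04,
        7.70309777e-05,  1.69501654e-03,  4.52148811e-04]), 'effort': array([-2.28332960e-04, -6.20617533e+01, -2.18651891e+00, -2.49647731e+01,
        1.27609874e-02,  1.21683109e-02, -2.66053496e-05]), 'ee_pos': array([0.18572648, 0.5962597 , 0.24942015]), 'tool_rot': array([ 0.56897404, -0.41954848,  0.56999541,  0.41875153]), 'contact_force': array([-0.0889894 , -0.49796701,  0.13122791]), 'moment': array([ 0.00532268, -0.02645639, -0.03308857]), 'grip_width': 1.0036194100730582}
scene [[455.30336964   0.         290.16324928]
 [  0.         455.30336964 208.99608257]
 [  0.           0.           1.        ]] -0.0632321436004568 (array([ 1.29262193, -0.1529691 ,  0.93420601]), array([-0.64125234,  0.09239398, -0.7620774 ]))
tray 0.72 [217.6, 294.8] 10368 [[0.613, -0.266], [0.376, -0.245], [0.507, 0.244], [0.723, 0.164]] [ 0.588 -0.015  0.06 ]
stic
[... 835 characters left out ...]
ray 0.62 [211.1, 278.6] 7306 [[0.498, 0.23], [0.688, 0.183], [0.567, -0.28], [0.378, -0.228]] [ 0.541 -0.02   0.06 ]
stick 0.8 [214.5, 272.9] 390 [[0.542, 0.093], [0.567, 0.087], [0.525, -0.088], [0.5, -0.082]] [ 0.532 -0.002  0.02 ]
knob 0.5 [227.5, 320.1] 143 [[0.493, -0.119], [0.52, -0.152], [0.486, -0.179], [0.46, -0.146]] [ 0.486 -0.151  0.08 ]
offcut 0.69 [207.7, 222.8] 176 [[0.545, 0.19], [0.577, 0.174], [0.553, 0.129], [0.522, 0.145]] [0.554 0.156 0.08 ]
glue 0.62 [228.5, 416.0] 435 [[0.508, -0.422], [0.506, -0.512], [0.448, -0.51], [0.45, -0.42]] [ 0.476 -0.464  0.075]
square 0.88 [194.5, 121.2] 945 [[0.516, 0.693], [0.647, 0.685], [0.625, 0.452], [0.496, 0.461]] [0.608 0.509 0.01 ]
```

Run:
```python
import cv2,numpy as np
a=cv2.imread("pics/scene0.png")[150:310,170:430]; b=cv2.imread("pics/top0.png")[150:270,180:380]
a=cv2.resize(a,(780,480),interpolation=3)
b=cv2.resize(b,(800,480),interpolation=3)
cv2.imwrite("pics/a.png",a);cv2.imwrite("pics/b.png",b)
```

```text
(no output)
```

View pics/a.png

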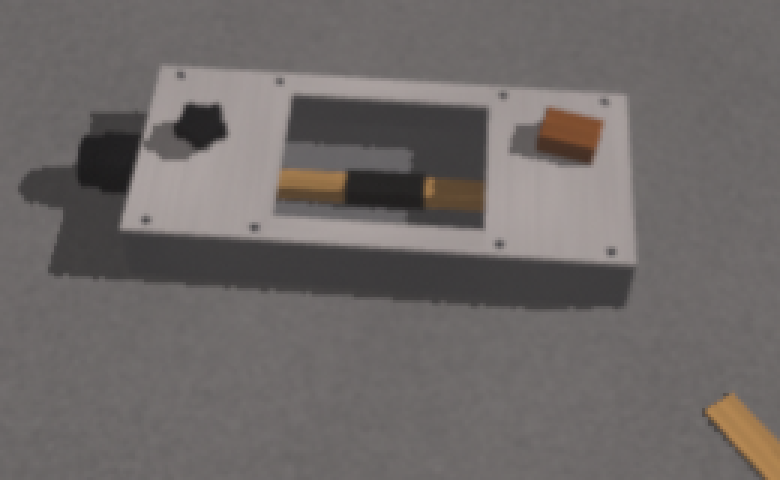

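View pics/b.png

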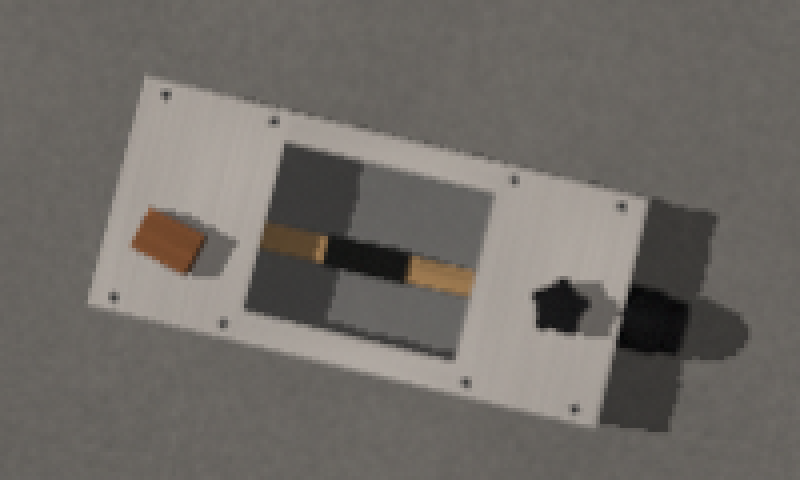

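View pics/scene0.png

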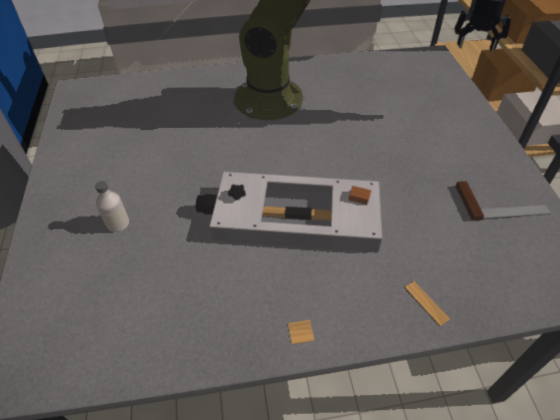

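Both pictures show the tray with its spout on the -y side. The knob (top crop 560,306) is at the spout end, the offcut (168,240) is at the other end, and the sleeve (367,258) is near mid-opening. In the scene picture, (300,332) and (427,303) are loose wood decoys to avoid.

Run:
```python
from h import *
from scipy.optimize import least_squares
S={n:imaging.snapshot(n) for n in ["top","scene"]}
c={"top":(np.array([[147,77],[648,198],[597,427],[90,304]])+.0)/4+[180-.375,150-.375],
   "scene":np.array([[628,95],[160,66],[121,231],[636,264]])/3.+[170-.33,150-.33]}
# order: far(-x world? resolve) print each
for n in c: print(n,[np.round(at_z(S[n],p,.06),4)[:2].tolist() for p in c[n]])
sl={"top":[np.array(p)/4+[180,150] for p in [(327,250),(409,267)]],"scene":[np.array(p)/3+[170,150] for p in [(425,184),(346,180)]]}
for n in sl:
  w=[at_z(S[n],p,.024)[:2] for p in sl[n]]; print(n,"sleeve ends",np.round(w,4),"mid",np.round((w[0]+w[1])/2,4),np.linalg.norm(w[0]-w[1]))
for n in S:
  m=imaging.regions_of(S[n],"stick")[0]["region"]; p=np.argwhere(m)[:,::-1].astype(float)
  w=np.array([at_z(S[n],q,.022)[:2] for q in p]); C=np.cov((w-w.mean(0)).T); e,v=np.linalg.eigh(C); print(n,w.mean(0),np.degrees(np.arctan2(v[1,1],v[0,1])))
st=monitor.read_state(); from scipy.spatial.transform import Rotation as R
q=st["tool_rot"]; M=R.from_quat(np.r_[q[1:],q[0]]).as_matrix(); print(M.round(3), np.degrees(np.arctan2(M[1,2],M[0,2])))
for px in [(300,332),(427,303)]: print(at_z(S["scene"],px,.005))
```

```text
top [[0.6814, 0.1788], [0.5766, -0.2256], [0.3927, -0.1795], [0.4986, 0.2258]]
scene [[0.502, 0.2297], [0.3961, -0.1782], [0.5812, -0.2242], [0.6842, 0.1803]]
top sleeve ends [[ 0.5393  0.0347]
 [ 0.5242 -0.0328]] mid [0.5317 0.0009] 0.06912608286785665
scene sleeve ends [[ 0.5451  0.0384]
 [ 0.5291 -0.0288]] mid [0.5371 0.0048] 0.06910645077131979
top [ 5.32946860e-01 -1.52748286e-04] 75.84149675226257
scene [5.40281042e-01 4.18053965e-04] 75.80452450125607
[[-0.    -0.955  0.297]
 [ 0.     0.297  0.955]
 [-1.     0.     0.   ]] 72.7077247909549
[ 0.86422654 -0.05230198  0.005     ]
[0.84483272 0.24888479 0.005     ]
```

step_arm(
  steps=[
    {"dp": [10,-20,0],"spin": -0.05},
    {"dp": [30,-60,0],"spin": -0.14},
    {"dp": [50,-100,0],"spin": -0.23},
    {"dp": [70,-140,0],"spin": -0.32},
    {"dp": [90,-180,0],"spin": -0.41},
    {"dp": [110,-220,0],"spin": -0.5},
    {"dp": [130,-260,0],"spin": -0.6},
    {"dp": [150,-300,0],"spin": -0.7},
    {"dp": [170,-340,0],"spin": -0.8},
    {"dp": [190,-380,0],"spin": -0.9},
    {"dp": [210,-420,0],"spin": -1.0},
    {"dp": [230,-460,0],"spin": -1.1},
  ],
  fingers=50,
  force=25,
)

```text
time_s: 2.1
ee_pos: [0.4164, 0.1351, 0.2507]
tool_rot: [0.705, -0.058, 0.704, 0.059]
contact_force: [-0.0, 0.2, 0.0]
grip_width: 0.586
```

step_arm(
  steps=[
    {"dp": [20,-40,0],"spin": -0.08},
    {"dp": [40,-80,0],"spin": -0.16},
    {"dp": [60,-120,0],"spin": -0.24},
    {"dp": [80,-160,0],"spin": -0.32},
    {"dp": [95,-185,0],"spin": -0.38},
    {"dp": [102,-197,0],"spin": -0.404},
    {"dp": [102,-197,-30],"spin": -0.404},
    {"dp": [102,-197,-60],"spin": -0.404},
    {"dp": [102,-197,-90],"spin": -0.404},
    {"dp": [102,-197,-110],"spin": -0.404},
    {"dp": [102,-197,-120],"spin": -0.404},
    {"dp": [102,-197,-120],"spin": -0.404},
  ],
)

```text
time_s: 3.3
ee_pos: [0.5171, -0.0594, 0.1293]
tool_rot: [0.701, 0.083, 0.703, -0.082]
contact_force: [-0.0, -0.0, 0.3]
grip_width: 0.584
```

Run:
```python
from h import *
s=monitor.read_state(); print(s["time_s"],s["ee_pos"],s["tool_rot"],s["grip_width"],s["joint_pos"].round(2),s["contact_force"])
v=[]
for n,(y,x) in {"scene":(120,170),"top":(120,150)}.items():
    p=imaging.snapshot(n); f=p["frame"].copy()
    t=s["ee_pos"]-[0,0,0]
    for z in (0.11,0.024): 
        u=proj(p,[[t[0],t[1],z]])[0]; cv2.circle(f,tuple(np.int32(u.round())),1,(0,0,255),-1)
    v.append(cv2.resize(f[y:y+200,x:x+260],None,fx=1.5*2*.5*2/2*1,fy=1.5,interpolation=3))
cv2.imwrite("pics/c.png",np.hstack(v))
```

```text
3.3 [ 0.51712226 -0.05943684  0.12934326] [ 0.70142423  0.08259116  0.70313348 -0.0823775 ] 0.5841944227119489 [-0.13  0.5   0.29  1.94 -0.21  0.73  0.05] [-0.02984979 -0.04342403  0.32193153]
```

View pics/c.png

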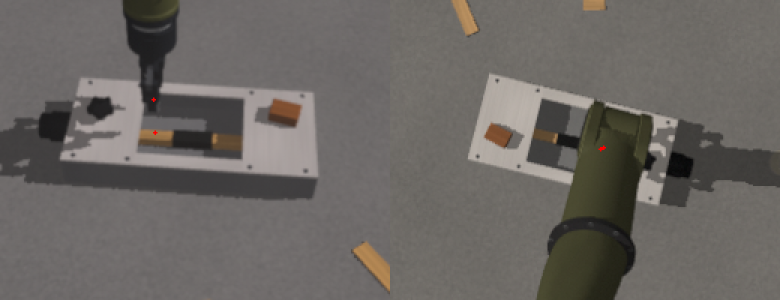

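The projected grasp point (scene half, 155,132) falls on the plain wood beside the sleeve, about 3 mm toward the robot, and the fingers are clear of the cover. I'll correct by 3 mm and descend.

step_arm(
  steps=[
    {"dp": [3,-1,-20],"spin": 0},
    {"dp": [3,-1,-45],"spin": 0},
    {"dp": [3,-1,-65],"spin": 0},
    {"dp": [3,-1,-80],"spin": 0},
    {"dp": [3,-1,-90],"spin": 0},
    {"dp": [3,-1,-96],"spin": 0},
    {"dp": [3,-1,-100],"spin": 0},
    {"dp": [3,-1,-101],"spin": 0},
    {"dp": [3,-1,-101],"spin": 0},
  ],
)

```text
time_s: 4.3
ee_pos: [0.5211, -0.0613, 0.0297]
tool_rot: [0.702, 0.083, 0.702, -0.083]
contact_force: [-0.0, -0.3, -0.4]
grip_width: 0.587
```

step_arm(
  steps=[
    {"dp": [0,0,0],"spin": 0},
    {"dp": [0,0,0],"spin": 0},
    {"dp": [0,0,0],"spin": 0},
    {"dp": [0,0,0],"spin": 0},
    {"dp": [0,0,0],"spin": 0},
    {"dp": [0,0,0],"spin": 0},
    {"dp": [0,0,0],"spin": 0},
    {"dp": [0,0,0],"spin": 0},
  ],
  fingers=10,
  force=25,
)

```text
time_s: 5.1
ee_pos: [0.5209, -0.0613, 0.0297]
tool_rot: [0.702, 0.083, 0.702, -0.083]
contact_force: [-1.5, 1.2, 5.5]
grip_width: 0.249
```

step_arm(
  steps=[
    {"dp": [0,0,1],"spin": 0},
    {"dp": [1,5,2],"spin": 0},
    {"dp": [3,12,2],"spin": -0.005},
    {"dp": [5,20,2],"spin": -0.01},
    {"dp": [7,28,2],"spin": -0.01},
    {"dp": [9,36,2],"spin": -0.01},
    {"dp": [11,44,2],"spin": -0.01},
    {"dp": [13,51,2],"spin": -0.01},
    {"dp": [14,56,2],"spin": -0.01},
    {"dp": [15,59,2],"spin": -0.01},
    {"dp": [15,60,2],"spin": -0.01},
    {"dp": [15,60,2],"spin": -0.01},
  ],
)

```text
time_s: 6.3
ee_pos: [0.5357, -0.0014, 0.0313]
tool_rot: [0.702, 0.086, 0.702, -0.087]
contact_force: [-0.8, -0.1, -1.3]
grip_width: 0.243
```

Run:
```python
from h import *
s=monitor.read_state(); print(s["time_s"],s["ee_pos"],s["contact_force"],s["grip_width"])
p=imaging.snapshot("scene"); f=p["frame"]
cv2.imwrite("pics/d.png",cv2.resize(f[150:250,180:400],(770,350),interpolation=3))
```

```text
6.3 [ 0.53572849 -0.0014005   0.03128058] [-0.7906878  -0.05667429 -1.3086413 ] 0.2434621522354448
```

View pics/d.png

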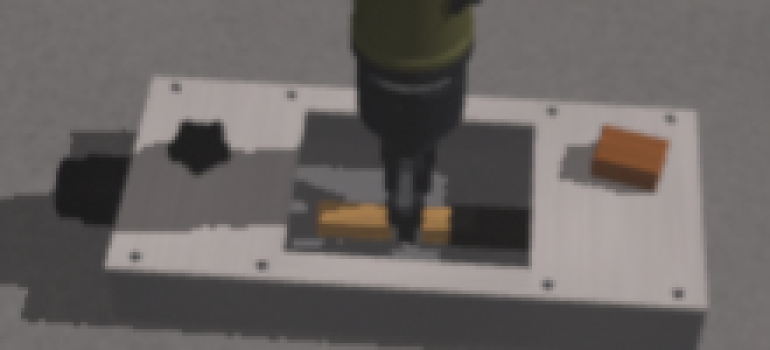

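The plain end now shows inside the opening (crop 318,220) and the sleeve has moved to the right edge (490,225). The knob and offcut haven't moved, so I'll start a gentle tilting lift.

step_arm(
  steps=[
    {"dp": [0,1,5],"spin": 0},
    {"dp": [0,1,10],"spin": 0},
    {"dp": [0,1.5,15],"spin": 0},
    {"dp": [0.5,2.5,21],"spin": 0},
    {"dp": [1,3.5,27],"spin": 0},
    {"dp": [1,4.5,33],"spin": 0},
    {"dp": [0.5,3,40],"spin": 0},
    {"dp": [0,1,46],"spin": 0},
    {"dp": [0,1,46],"spin": 0},
  ],
  force=20,
)

```text
time_s: 7.25
ee_pos: [0.5359, -0.0007, 0.0781]
tool_rot: [0.702, 0.086, 0.702, -0.087]
contact_force: [-0.9, -0.8, -1.6]
grip_width: 0.246
```

Run:
```python
from h import *
s=monitor.read_state(); print(s["time_s"],s["ee_pos"],s["contact_force"],s["moment"],s["grip_width"])
p=imaging.snapshot("scene"); f=p["frame"]
cv2.imwrite("pics/e.png",cv2.resize(f[150:250,180:400],(770,350),interpolation=3))
```

```text
7.25 [ 0.5358881  -0.00069282  0.07808999] [-0.90722882 -0.78677473 -1.64343762] [-0.26687779  0.10434076  0.01174779] 0.24607182696499375
```

View pics/e.png

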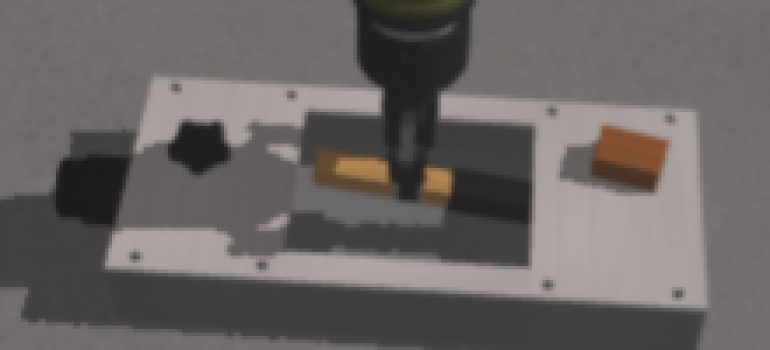

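The stick is tilting as planned: the free end is up at (320,165), the sleeve dips toward (500,195), and forces are under 2 N. I'll draw it out.

step_arm(
  steps=[
    {"dp": [-2,-7,7],"spin": 0},
    {"dp": [-3.5,-14.5,13],"spin": 0},
    {"dp": [-5,-22,20],"spin": 0},
    {"dp": [-7,-29,26],"spin": 0},
    {"dp": [-9,-36,33],"spin": 0},
    {"dp": [-10.5,-42.5,39],"spin": 0},
    {"dp": [-12.5,-50,42],"spin": 0},
    {"dp": [-14.5,-58,45],"spin": 0},
    {"dp": [-17,-66,48],"spin": 0},
    {"dp": [-19,-74.5,51],"spin": 0},
    {"dp": [-22,-87,52],"spin": 0},
    {"dp": [-24,-95,53],"spin": 0},
  ],
)

```text
time_s: 8.5
ee_pos: [0.5114, -0.0969, 0.1304]
tool_rot: [0.702, 0.087, 0.702, -0.087]
contact_force: [0.6, 0.5, -1.5]
grip_width: 0.248
```

Run:
```python
from h import *
s=monitor.read_state(); print(s["time_s"],s["ee_pos"],s["contact_force"],s["moment"],s["grip_width"])
p=imaging.snapshot("scene"); f=p["frame"]
cv2.imwrite("pics/f.png",cv2.resize(f[130:250,180:400],(770,420),interpolation=3))
```

```text
8.5 [ 0.51143357 -0.09687059  0.13041624] [ 0.59409533  0.5001478  -1.54035036] [-0.09555719 -0.03104847 -0.0274025 ] 0.24844046245666784
```

View pics/f.png

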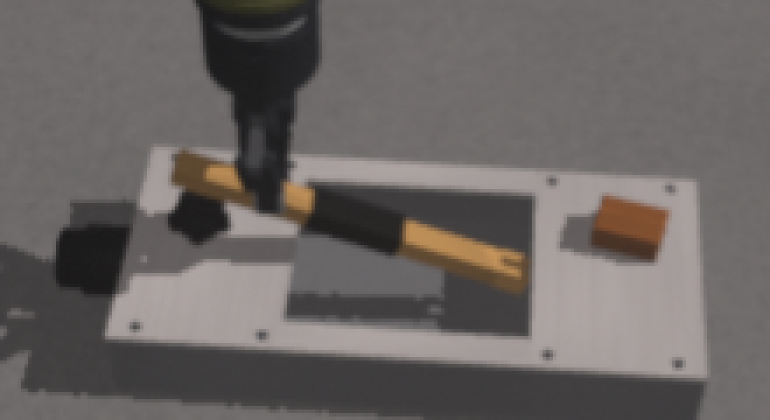

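The fork end (525,265) is now inside the opening, just short of its right edge (530). The stick is tilted about 20–25° and clears the knob. I'll shift another 10 mm along -x, then lift.

step_arm(
  steps=[
    {"dp": [-1.5,-5,0],"spin": 0},
    {"dp": [-3,-11,1],"spin": 0},
    {"dp": [-3,-12,8],"spin": 0},
    {"dp": [-3,-12,18],"spin": 0},
    {"dp": [-3,-12,30],"spin": 0},
    {"dp": [-3,-12,45],"spin": 0},
    {"dp": [-3,-12,65],"spin": 0},
    {"dp": [-3,-12,85],"spin": 0},
    {"dp": [-3,-12,105],"spin": 0},
    {"dp": [-3,-12,120],"spin": 0},
    {"dp": [-3,-12,125],"spin": 0},
    {"dp": [-3,-12,125],"spin": 0},
  ],
)

```text
time_s: 9.75
ee_pos: [0.5091, -0.1071, 0.2564]
tool_rot: [0.703, 0.086, 0.701, -0.086]
contact_force: [0.1, -0.4, -1.8]
grip_width: 0.243
```

Run:
```python
from h import *
s=monitor.read_state(); print(s["time_s"],s["ee_pos"],s["contact_force"],s["moment"],s["grip_width"],s["joint_pos"].round(2))
v=[]
for n in ["scene","top"]:
    p=imaging.snapshot(n); f=p["frame"]; v.append(f)
    for q in ["knob","offcut","stick"]:
        for r in imaging.regions_of(p,q)[:1]: print(n,q,r["p"],r["at"],r["region"].sum())
cv2.imwrite("pics/g.png",np.hstack([v[0][60:360,140:450],v[1][60:360,100:450]]))
```

```text
9.75 [ 0.50914421 -0.10705087  0.25636213] [ 0.147024   -0.37033517 -1.824214  ] [-0.08032337  0.05952207  0.0180092 ] 0.24275368744363482 [-0.1   0.35  0.36  1.77 -0.14  1.04  0.07]
scene knob 0.68 [191.9, 238.0] 210
scene offcut 0.63 [195.7, 360.0] 301
scene stick 0.65 [158.7, 276.4] 1281
top offcut 0.69 [206.4, 220.2] 198
top stick 0.9 [212.0, 279.8] 440
```

View pics/g.png

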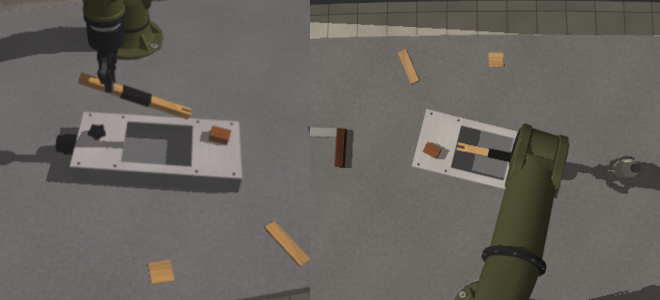

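The stick is out of the tray, still tilted about 20°. The knob, offcut and glue bottle are in place. I'll lay it on the free bench strip in front of the tray to level it, then regrip on the sleeve.

step_arm(
  steps=[
    {"dp": [10,0,0],"spin": 0},
    {"dp": [30,0,0],"spin": 0},
    {"dp": [55,0,0],"spin": 0},
    {"dp": [80,0,0],"spin": 0},
    {"dp": [105,1,0],"spin": 0},
    {"dp": [130,2,0],"spin": 0},
    {"dp": [155,3,0],"spin": 0},
    {"dp": [172,3,0],"spin": 0},
    {"dp": [179,3,-20],"spin": 0},
    {"dp": [179,3,-50],"spin": 0},
    {"dp": [179,3,-80],"spin": 0},
    {"dp": [179,3,-105],"spin": 0},
  ],
)

```text
time_s: 11.35
ee_pos: [0.688, -0.104, 0.1479]
tool_rot: [0.701, 0.086, 0.702, -0.086]
contact_force: [0.2, -0.3, -1.3]
grip_width: 0.251
```

step_arm(
  steps=[
    {"dp": [0,0,-10],"spin": 0},
    {"dp": [0,0,-20],"spin": 0},
    {"dp": [0,0,-30],"spin": 0},
    {"dp": [0,0,-40],"spin": 0},
    {"dp": [0,0,-50],"spin": 0},
    {"dp": [0,0,-60],"spin": 0},
    {"dp": [0,0,-70],"spin": 0},
    {"dp": [0,0,-80],"spin": 0},
    {"dp": [0,0,-90],"spin": 0},
    {"dp": [0,0,-100],"spin": 0},
    {"dp": [0,0,-110],"spin": 0},
    {"dp": [0,0,-114],"spin": 0},
  ],
)

```text
time_s: 12.55
ee_pos: [0.6873, -0.1041, 0.0348]
tool_rot: [0.701, 0.086, 0.702, -0.086]
contact_force: [0.2, -1.3, -0.0]
grip_width: 0.25
```

step_arm(
  steps=[
    {"dp": [0,0,-3],"spin": 0},
    {"dp": [0,0,-5],"spin": 0},
    {"dp": [0,0,-6],"spin": 0},
    {"dp": [0,0,-6],"spin": 0},
  ],
)

```text
time_s: 12.95
ee_pos: [0.6879, -0.1043, 0.0304]
tool_rot: [0.702, 0.086, 0.702, -0.086]
contact_force: [0.3, -0.9, 0.1]
grip_width: 0.249
```

Now open the fingers, rise, and look.

step_arm(
  steps=[
    {"dp": [0,0,0],"spin": 0},
    {"dp": [0,0,0],"spin": 0},
    {"dp": [0,0,0],"spin": 0},
    {"dp": [0,0,0],"spin": 0},
    {"dp": [0,0,0],"spin": 0},
    {"dp": [0,0,10],"spin": 0},
    {"dp": [0,0,30],"spin": 0},
    {"dp": [0,0,55],"spin": 0},
    {"dp": [0,0,75],"spin": 0},
    {"dp": [0,0,80],"spin": 0},
    {"dp": [0,0,80],"spin": 0},
  ],
  fingers=55,
)

```text
time_s: 14.05
ee_pos: [0.6883, -0.1043, 0.1115]
tool_rot: [0.703, 0.086, 0.701, -0.086]
contact_force: [0.4, 0.6, -0.6]
grip_width: 0.643
```

Run:
```python
from h import *
s=monitor.read_state(); print(s["time_s"],s["ee_pos"],s["grip_width"])
p=imaging.snapshot("scene"); f=p["frame"]
for r in imaging.regions_of(p,"stick"):
  m=r["region"]; w=np.array([at_z(p,q,.012)[:2] for q in np.argwhere(m)[:,::-1]]); e,v=np.linalg.eigh(np.cov(w.T)); print(r["p"],r["at"],w.mean(0),np.degrees(np.arctan2(v[1,1],v[0,1])),e)
  # dark sleeve centre
  g=f.max(2); k=[at_z(p,(c,rr),.014)[:2] for rr,c in np.argwhere(m&(g<70))]; print(len(k),np.mean(k,0) if k else 0)
cv2.imwrite("pics/i.png",cv2.resize(f[170:310,190:390],(800,560),interpolation=3))
```

```text
14.05 [ 0.68829422 -0.10434927  0.11146806] 0.6433563027609512
0.66 [270.4, 292.6] [ 0.70567757 -0.0407806 ] 75.85989824924428 [0.00010281 0.00578509]
364 [ 0.70790992 -0.04180891]
0.24 [196.0, 358.5] [0.50056984 0.18268145] 167.0107545845531 [0.00020943 0.00023956]
0 0
```

View pics/i.png

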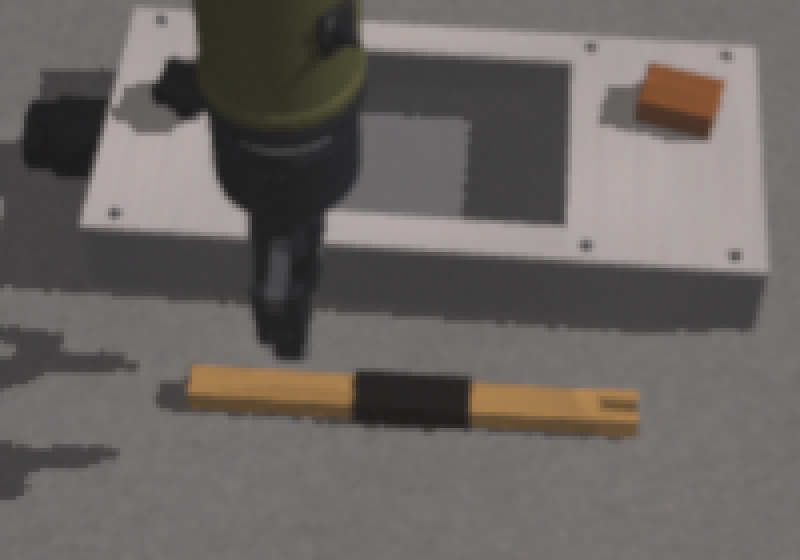

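The stick lies flat on the bench with its sleeve at about (412,400), and the cover items are undisturbed. I'll regrip at the sleeve.

step_arm(
  steps=[
    {"dp": [5,18,0],"spin": 0},
    {"dp": [10,38,0],"spin": 0},
    {"dp": [15,56,0],"spin": 0},
    {"dp": [17,63,0],"spin": 0},
    {"dp": [17,63,-20],"spin": 0},
    {"dp": [17,63,-45],"spin": 0},
    {"dp": [17,63,-65],"spin": 0},
    {"dp": [17,63,-77],"spin": 0},
    {"dp": [17,63,-82],"spin": 0},
    {"dp": [17,63,-84],"spin": 0},
    {"dp": [17,63,-84],"spin": 0},
  ],
)

```text
time_s: 15.25
ee_pos: [0.7053, -0.0413, 0.0269]
tool_rot: [0.702, 0.086, 0.701, -0.086]
contact_force: [-0.7, -0.5, -0.1]
grip_width: 0.649
```

step_arm(
  steps=[
    {"dp": [0,0,0],"spin": 0},
    {"dp": [0,0,0],"spin": 0},
    {"dp": [0,0,0],"spin": 0},
    {"dp": [0,0,0],"spin": 0},
    {"dp": [0,0,0],"spin": 0},
    {"dp": [0,0,0],"spin": 0},
    {"dp": [0,0,0],"spin": 0},
    {"dp": [0,0,0],"spin": 0},
    {"dp": [0,0,0],"spin": 0},
  ],
  fingers=12,
  force=60,
)

```text
time_s: 16.15
ee_pos: [0.7053, -0.0414, 0.0275]
tool_rot: [0.702, 0.086, 0.701, -0.086]
contact_force: [-1.1, 0.6, 6.1]
grip_width: 0.281
```

step_arm(
  steps=[
    {"dp": [0,0,5],"spin": 0},
    {"dp": [0,0,15],"spin": 0},
    {"dp": [0,0,35],"spin": 0},
    {"dp": [0,0,60],"spin": 0},
    {"dp": [0,0,90],"spin": 0},
    {"dp": [0,0,120],"spin": 0},
    {"dp": [0,0,150],"spin": 0},
    {"dp": [0,0,180],"spin": 0},
    {"dp": [0,0,205],"spin": 0},
    {"dp": [0,0,220],"spin": 0},
    {"dp": [0,0,225],"spin": 0},
    {"dp": [0,0,225],"spin": 0},
  ],
)

```text
time_s: 17.35
ee_pos: [0.7049, -0.0413, 0.2521]
tool_rot: [0.702, 0.086, 0.701, -0.086]
contact_force: [-1.1, 0.2, -1.9]
grip_width: 0.285
```

step_arm(
  steps=[
    {"dp": [-5,1,0],"spin": 0},
    {"dp": [-20,5,0],"spin": 0},
    {"dp": [-40,10,0],"spin": 0},
    {"dp": [-60,15,0],"spin": 0},
    {"dp": [-80,20,0],"spin": 0},
    {"dp": [-100,25,0],"spin": 0},
    {"dp": [-120,30,0],"spin": 0},
    {"dp": [-140,35,0],"spin": 0},
    {"dp": [-155,39,0],"spin": 0},
    {"dp": [-164,41,0],"spin": 0},
    {"dp": [-166,42,0],"spin": 0},
    {"dp": [-166,42,0],"spin": 0},
  ],
)

```text
time_s: 18.55
ee_pos: [0.5388, 0.0009, 0.2511]
tool_rot: [0.702, 0.086, 0.702, -0.086]
contact_force: [0.7, -0.4, -0.5]
grip_width: 0.286
```

step_arm(
  steps=[
    {"dp": [0,0,0],"spin": 0},
    {"dp": [0,0,0],"spin": 0},
    {"dp": [0,0,0],"spin": 0},
    {"dp": [0,0,0],"spin": 0},
    {"dp": [0,0,0],"spin": 0},
  ],
)

```text
time_s: 19.05
ee_pos: [0.5389, 0.0006, 0.2512]
tool_rot: [0.702, 0.086, 0.702, -0.086]
contact_force: [0.3, 0.0, -1.4]
grip_width: 0.286
```

Run:
```python
from h import *
s=monitor.read_state(); print(s["time_s"],s["ee_pos"],s["contact_force"],s["moment"],s["grip_width"])
p=imaging.snapshot("scene"); f=p["frame"].copy()
t=s["ee_pos"]; a=np.radians(75.9); d=np.array([np.cos(a),np.sin(a),0])
b=t-[0,0,.024-.018]  # expected top-surface level line
for k in (-.135,.135):
    u=proj(p,[b+k*d])[0]; print(u); cv2.circle(f,tuple(np.int32(u.round())),1,(0,0,255),-1)
for q in ["knob","offcut","glue","square"]:
    for r in imaging.regions_of(p,q)[:1]: print(q,r["p"],r["at"],r["region"].sum())
cv2.imwrite("pics/j.png",cv2.resize(f[80:260,180:420],(800,600),interpolation=3))
```

```text
19.05 [0.53891253 0.00063977 0.25120495] [ 2.74542108e-01  1.23792819e-04 -1.37081718e+00] [-0.00649396 -0.03092891 -0.03334834] 0.2855212090287494
[239.144517   144.83832714]
[358.77565566 151.23385861]
knob 0.57 [193.1, 235.2] 216
offcut 0.61 [197.7, 359.2] 333
glue 0.87 [206.0, 107.9] 1058
square 0.94 [207.4, 485.2] 1055
```

View pics/j.png

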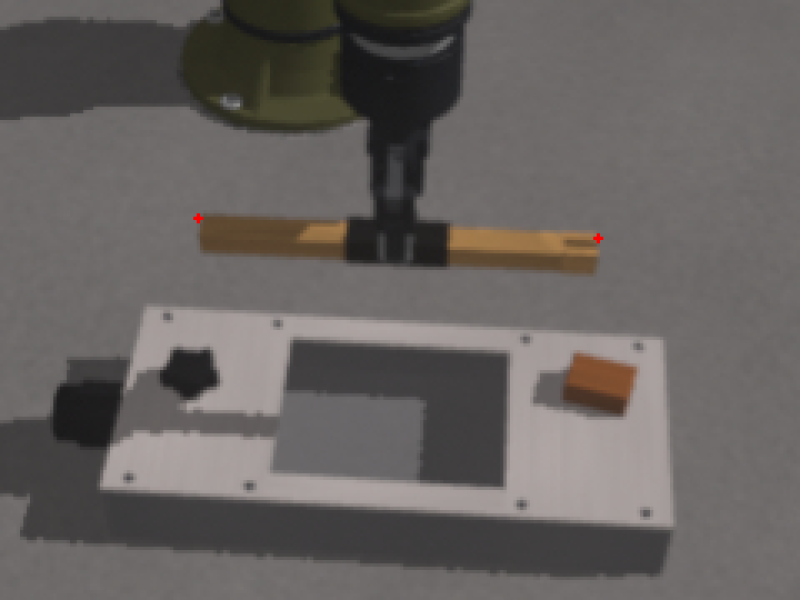

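The stick is held level: both ends match the projected level line at (198,218) and (598,238), and the cover items are in place.

```bash
python3 -c "
from workcell import job; print(job.finish_job())"
```

```text
the job is handed in; nothing more can be done
None
```

The push stick is out of the tray and was still held by its sleeve, level, when I handed the job in at about 19 s. Its underside was about 165 mm above the cover, over the middle of the tray.

**How it went:** I slid it 62 mm along the tray until its plain end showed in the opening. I then lifted it with a light 20 N grip so it tilted about 20°, and drew it out over the knob. It came out tilted, so I laid it flat on the bench in front of the tray. I released it there, then regripped the sleeve at 60 N.

**Last checks:**
- **Level:** in the last picture both ends of the stick match where a level stick should appear.
- **Other things:** the detections for the knob, offcut, glue bottle and square stayed within about 4 pixels of the start. I took these shifts as detection noise. The knob and offcut also look undisturbed in the pictures.
- **Forces:** readings at the end of each move stayed under about 2.5 N while sliding, tilting and drawing out. They rose to about 6 N each time the fingers closed.

No check failed. The two cameras disagreed by about 4 mm on positions, so I used the average for the tray and stick.

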